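# Put the closed pigment pots away in the fitted tray

### The job

Put the four brass-lidded pigment pots from the restorer's bench away in the wooden tray, each standing upright and fully down in the well made for it: the square one in the square well, the round ones in the large, medium and small round wells by size. They are pottery, so set them down gently, do not drop them. The two open pots of the same sort are still in use: leave them standing where they are.

Things in the scene. Friction and masses are not known exactly. Their poses are not given: they have to be found in the camera images.
- pot_large: the large closed pot: terracotta-coloured body with a flat brass lid, round, 62 mm in diameter, straight-sided, 74 mm tall over the lid (the lid is the top 10 mm, 1 mm narrower all round, fixed on); loose, upright on the bench. Origin: centre of its underside, z up.
- pot_medium: the medium closed pot: terracotta-coloured body with a flat brass lid, round, 45 mm in diameter, straight-sided, 66 mm tall over the lid (the lid is the top 10 mm, 1 mm narrower all round, fixed on); loose, upright on the bench. Origin: centre of its underside, z up.
- pot_small: the small closed pot: terracotta-coloured body with a flat brass lid, round, 29 mm in diameter, straight-sided, 56 mm tall over the lid (the lid is the top 10 mm, 1 mm narrower all round, fixed on); loose, upright on the bench. Origin: centre of its underside, z up.
- pot_square: the square closed pot: terracotta-coloured body with a flat brass lid, 44 mm square with upright sides, 60 mm tall over the lid (the lid is the top 10 mm, 1 mm narrower all round, fixed on); loose, upright on the bench. Origin: centre of its underside, z up; x and y square to its sides.
- well_large: the well for the large pot: fixed pale wooden insert 94 x 94 x 16 mm with a round pocket 78 mm in diameter in its middle, 10 mm deep: floor 6 mm, rim 16 mm above the origin. Origin: centre of its underside (6 mm above the bench), z up, x and y along its sides. The four inserts, 95 mm apart in a 2 x 2 block, lie in a fixed wooden tray 208 mm square, its 8 mm edge 22 mm above the bench.
- well_medium: the well for the medium pot: fixed pale wooden insert 94 x 94 x 16 mm with a round pocket 60 mm in diameter in its middle, 10 mm deep: floor 6 mm, rim 16 mm above the origin. Origin: centre of its underside (6 mm above the bench), z up, x and y along its sides. Its corner of the tray varies.
- well_small: the well for the small pot: fixed pale wooden insert 94 x 94 x 16 mm with a round pocket 44 mm in diameter in its middle, 10 mm deep: floor 6 mm, rim 16 mm above the origin. Origin: centre of its underside (6 mm above the bench), z up, x and y along its sides. Its corner of the tray varies.
- well_square: the well for the square pot: fixed pale wooden insert 94 x 94 x 16 mm with a 60 by 60 mm square pocket, sides along x and y, in its middle, 10 mm deep: floor 6 mm, rim 16 mm above the origin. Origin: centre of its underside (6 mm above the bench), z up, x and y along its sides. Its corner of the tray varies.
- open_large: large open pot, still in use, stays where it is: the same terracotta-coloured round body, 62 mm in diameter, 70 mm tall, but hollow, with no lid. Loose. Origin: centre of its underside, z up. (A white mug, a wooden block and a small dark jar stand well clear, beyond x = 0.68 m, all under 90 mm tall.)
- open_medium: medium open pot, still in use, stays where it is: the same terracotta-coloured round body, 45 mm in diameter, 62 mm tall, but hollow, with no lid. Loose. Origin: centre of its underside, z up.
Not all that is in view belongs to the job. What is shaped like the pot_small but green is not meant. Leave any blue look-alike of the pot_square alone.

How it is judged:
By the outcome, as a careful person would: the job done as asked, in the order asked, and still so for the second after the job is handed in, with the robot touching nothing.
It also fails if it takes over 109 s, if anything falls off the work surface, if the arm or the gripper's body presses on something with over 40 N, if the wrist force passes 120 N, or if a joint passes its speed limit or range.

### The arm

A 6-joint arm with a two-finger parallel gripper is mounted at the origin on the work surface. World frame = base frame: x ahead of the robot, y to its left, z up, the work surface at z = 0. Lengths are in m, angles in degrees, forces in N, time in s.
With the tool pointing down it reaches from about 0.275 to 0.775 m from the base axis. Payload 14.6 kg.
Tool frame: the origin (TCP) lies midway between the tips of the shut fingers; the grasp point (between the pads) lies 19 mm behind it; z points along the fingers, y is the line along which they close (so a half turn about z gives the same grasp; the last joint's range is limited). The gripper opens to 85 mm and grips with 20 to 120 N. Pads are 22 mm wide; open, the fingers measure 114 mm over their backs; the gripper's body (76 mm by 85 mm) begins 54 mm behind the grasp point. The pads swing forward as they close: fully open they stand 13 mm farther back than shut.
Start: joints at [-76.794, 15.075, -2.767, 72.158, 0, 81.102], TCP at [0.198, -0.486, 0.231] pointing down, gripper open.
Joint ranges: [-151.79, 151.79], [-50.71, 97.33], [-67.44, 78.34], [-121.81, 120.89], [-77.56, 73.72], [-180, 180]. Speed limits (degrees/s): [108.29, 108.29, 147.25, 159.86, 180, 180].

### API

Orientations are given as [roll, pitch, yaw] about the fixed x, y, z axes, in that order (R = Rz(yaw) Ry(pitch) Rx(roll)).
In Python, from rig import arm gives the robot as it stands.
- The arm moves only by the shell command python3 -m jog 'ROWS'. ROWS is 1 to 10 rows, parted by a bar, with the numbers parted by commas; each row has 5 numbers: dx, dy, dz in fractions of the full range, 1 being 0.8 m, then a turn about the tool's z in normalised numbers (1 is 120 degrees), then the finger opening in m; each row is the pose to reach, as a shift and turn from the pose commanded when the command began, along the tool's axes at that moment; what a row does not reach only later rows make up. A row lasts 1/12 s, in which the tool goes at most 0.0417 m and 7.16 degrees, less where a joint would pass 70% of its speed; a pose out of reach is approached as far as the arm can. The fingers move at their own pace and stop on an object; the grip force is fixed at half the most. Time passes only in rows, so rows that do not move let the fingers close. It prints the time, the measured TCP pose, the force, the opening and the grip force at its end. No shift or turn number may pass 1 either way. Input that does not fit is refused with a message, and nothing moves.
- arm.get_state(): the state, without advancing time (a new reading comes with each control period).
- arm.grab_frame(name): name is "scene" or "top" or "wrist"; returns (picture, depth): 420x560x3 uint8, red, green, blue; 420x560 float32, m along the optical axis (not along the pixel's ray), 0 where there is no reading.
- arm.camera_info(name): a dict with "fx", "fy", "cx", "cy" (pixels), "camera_from_world" (4x4, takes a point from world to camera coordinates); the wrist camera has in their place "hand_eye" (4x4, takes a point from camera to tool coordinates, whose origin is the TCP and whose axes are the flange's). Camera axes: x right, y up, looking along -z (the intrinsics and any distortion apply to the point x, -y, -z); pixel columns grow to the right and rows downward; lengths in m; the calibration is good to about 2 mm. A picture is of the moment at which its call begins: read the wrist's pose just before it. camera_info takes no time and is no camera call.
- arm.close_job(): hands the job in; it is judged then, once.
The state is a dict: "time_s": time; "q": joint angles; "dq": joint speeds; "effort": joint torques, N m; "tool_pos": TCP position; "tcp_rot": TCP orientation; "wrist_force": force on the tool from outside, world axes, zero at the start; "wrist_torque": the same for the moment, N m; "finger_gap": finger opening in m; "grip_force": force on a finger pad.
Only numpy, scipy, OpenCV 4.12 (cv2) and the standard library are available. Lean on these libraries where they do the work, as an engineer would, in place of code of your own. Each camera call takes 0.05 s, during which the arm holds its last target. There are 200 camera calls.

## Working session

There is one attempt and no reset: what is moved stays moved. The work goes in short steps, Python scripts to look and compute and a shell command to move; the robot and the scene stay as the last step left them, time stands still between calls to the robot, and variables do not carry over. Pictures are saved under pics/ and viewed, at most 14 in all, crops included, and the job is handed in when it is done.

```bash
ls; mkdir -p pics; python3 - <<'E'
from rig import arm
import cv2,numpy as np
s=arm.get_state();print({k:np.round(v,3).tolist() for k,v in s.items()})
for n in("top","scene"):
    p,d=arm.grab_frame(n);cv2.imwrite(f"pics/{n}0.png",p[...,::-1]);np.savez(f"{n}0.npz",p=p,d=d)
    i=arm.camera_info(n);print(n,{k:np.round(v,4).tolist() for k,v in i.items()})
print(arm.camera_info("wrist"))
E
```

```text
pics
{'time_s': 0.0, 'q': [-76.793, 15.097, -2.806, 72.158, 0.001, 81.103], 'dq': [-0.001, 0.079, -0.009, 0.018, -0.009, -0.08], 'effort': [-0.001, -63.76, 38.456, 0.014, -0.0, 0.0], 'tool_pos': [0.197, -0.486, 0.231], 'tcp_rot': [-179.94, -0.01, 22.104], 'wrist_force': [0.434, 0.079, 0.017], 'wrist_torque': [-0.046, 0.041, 0.004], 'grip_force': 0.0, 'finger_gap': 0.085}
top {'fx': 512.5013, 'fy': 512.5013, 'cx': 285.3358, 'cy': 205.0858, 'camera_from_world': [[0.0223, -0.9997, 0.0104, 0.0164], [0.9952, 0.0232, 0.0947, -0.5313], [-0.095, 0.0083, 0.9954, -1.608], [0.0, 0.0, 0.0, 1.0]]}
scene {'fx': 395.9879, 'fy': 395.9879, 'cx': 285.4648, 'cy': 204.3374, 'camera_from_world': [[0.2001, 0.9796, -0.0179, -0.1192], [-0.7038, 0.1565, 0.6929, 0.3124], [0.6816, -0.1261, 0.7208, -1.3429], [0.0, 0.0, 0.0, 1.0]]}
{'fx': 327.19539081442326, 'fy': 327.19539081442326, 'cx': 281.3420497651122, 'cy': 208.69429738051622, 'hand_eye': array([[-2.68637331e-04,  9.48515316e-01,  3.16731153e-01,
         8.15699151e-02],
       [ 9.99999594e-01, -1.76408170e-05,  9.00984332e-04,
         5.81365939e-04],
       [ 8.60184835e-04,  3.16731267e-01, -9.48514926e-01,
        -1.41712180e-01],
       [ 0.00000000e+00,  0.00000000e+00,  0.00000000e+00,
         1.00000000e+00]])}
```

View pics/top0.png

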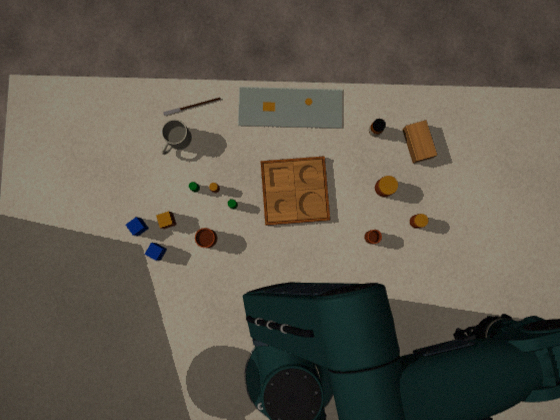

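View pics/scene0.png

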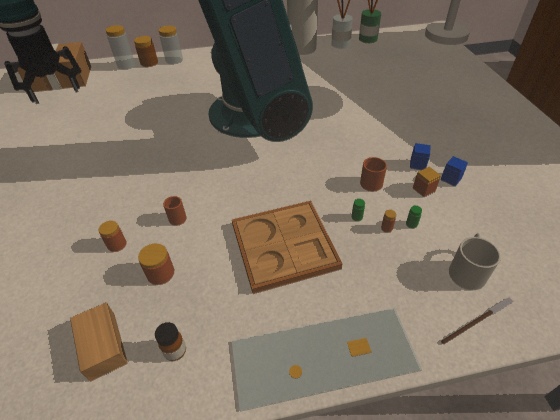

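Top view. Closed pots have brass tops:
- large (387,186)
- medium (419,221)
- small (214,187); look-alikes are green at (194,186) and (232,204)
- square (165,219); look-alikes are blue at (136,226) and (155,251)

The open pots are at (206,238) and (373,237). The flat brass patches on the mat at (269,106) and (309,101) are not pots. The tray is at (295,190), with pockets square top left, medium-looking top right, small bottom left and large bottom right.

```bash
cat > h.py <<'E'
import numpy as np,cv2
from rig import arm
def ray(name,uv,z,T=None):
    i=arm.camera_info(name); uv=np.atleast_2d(uv).astype(float)
    d=np.c_[(uv[:,0]-i['cx'])/i['fx'],-(uv[:,1]-i['cy'])/i['fy'],-np.ones(len(uv))]
    W=np.linalg.inv(i['camera_from_world']) if T is None else T
    d=d@W[:3,:3].T; o=W[:3,3]
    return o+d*((z-o[2])/d[:,2])[:,None]
E
python3 - <<'E'
from h import *
z=np.load('top0.npz');p=z['p'];hsv=cv2.cvtColor(p,cv2.COLOR_RGB2HSV)
for u,v in [(389,183),(420,220),(214,185),(166,217),(206,238),(388,195),(415,225),(280,170),(290,190)]: print((u,v),hsv[v,u],z['d'][v,u])
m=cv2.inRange(hsv,(12,190,100),(25,255,255));
n,l,st,c=cv2.connectedComponentsWithStats(m)
for k in range(1,n):
    if st[k,4]>12:
        q=np.argwhere(l==k)[:,::-1]; print(st[k],c[k].round(1),[ray('top',c[k],h)[0,:2].round(4).tolist() for h in(.074,.066,.06,.056)],cv2.minAreaRect(q.astype(np.float32)))
cr=cv2.resize(p[150:270,120:440],None,fx=2.5,fy=2.5,interpolation=cv2.INTER_CUBIC)
cv2.imwrite('pics/crop1.png',cr[...,::-1])
E
```

```text
(389, 183) [ 19 230 123] 1.5921499
(420, 220) [ 18 227 126] 1.589827
(214, 185) [ 18 235 126] 1.6035609
(166, 217) [ 19 237 127] 1.5920603
(206, 238) [  9 255  63] 1.6420661
(388, 195) [ 11 159  56] 1.6012033
(415, 225) [ 10 229  77] 1.6023532
(280, 170) [ 15 180 139] 1.6580367
(290, 190) [ 14 171 124] 1.6404158
[305  99   7   6  30] [308.3 101.3] [[0.8566, -0.0362], [0.8591, -0.0366], [0.8609, -0.0369], [0.8621, -0.0371]] ((308.2500305175781, 101.2500228881836), (4.949747085571289, 5.656853675842285), 45.0)
[263 103  12   8  88] [268.6 106.3] [[0.8373, 0.0884], [0.8396, 0.0886], [0.8414, 0.0888], [0.8426, 0.0889]] ((268.5, 106.5), (7.0, 11.0), 90.0)
[289 159  10   2  13] [294.2 159.2] [[0.6704, 0.0044], [0.6719, 0.0042], [0.673, 0.004], [0.6738, 0.0039]] ((293.5, 159.5), (1.0, 9.0), 90.0)
[378 176  20  18 272] [387.7 184.7] [[0.5973, -0.2879], [0.5984, -0.2896], [0.5992, -0.2908], [0.5998, -0.2917]] ((387.7000732421875, 184.9000244140625), (17.441329956054688, 18.335756301879883), 63.43495178222656)
[210 183   7   8  46] [212.9 186.4] [[0.5792, 0.2544], [0.5802, 0.2555], [0.581, 0.2563], [0.5815, 0.2569]] ((213.0, 186.5), (7.0, 6.0), 90.0)
[157 212  15  16 164] [163.9 219.3] [[0.4737, 0.4014], [0.4742, 0.4032], [0.4746, 0.4046], [0.4748, 0.4055]] ((163.95001220703125, 219.35000610351562), (12.649110794067383, 12.965338706970215), 71.56504821777344)
[414 214  14  13 140] [420.6 220. ] [[0.4895, -0.3901], [0.49, -0.3923], [0.4905, -0.3939], [0.4908, -0.395]] ((420.75006103515625, 220.25003051757812), (12.727922439575195, 12.020814895629883), 45.0)
```

View pics/crop1.png

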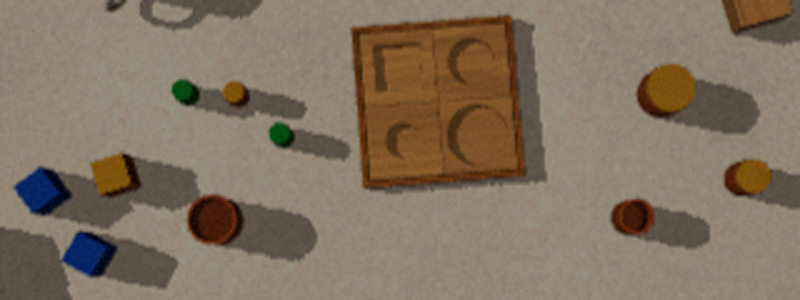

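The crop confirms the choice: brass-topped square at crop (113,175), round small at (234,93), large at (667,91) and medium at (748,178). The green and blue ones and the two open pots with dark hollows are left alone. Next I measure the tray and the neighbours.

```bash
python3 - <<'E'
from h import *
def rect(name,m,z,amin):
    n,l,st,c=cv2.connectedComponentsWithStats(m)
    for k in range(1,n):
        if st[k,4]>amin and st[k,4]<9000:
            q=cv2.findContours((l==k).astype(np.uint8),0,2)[0][0].reshape(-1,2)
            w=ray(name,q,z)[:,:2].astype(np.float32); r=cv2.minAreaRect(w*1000)
            yield c[k].round(1),st[k,4],np.round(r[0],1),np.round(r[1],1),round(r[2],1)
for name in('top','scene'):
    p=np.load(name+'0.npz')['p'];hsv=cv2.cvtColor(p,cv2.COLOR_RGB2HSV)
    print(name,'scene px hsv',[hsv[v,u].tolist() for u,v in([(155,257),(110,230),(390,213),(428,174),(285,225)] if name=='scene' else [(290,190)])])
    m=cv2.inRange(hsv,(8,120,60),(20,255,255)); 
    m=cv2.morphologyEx(m,cv2.MORPH_OPEN,np.ones((3,3)));m=cv2.morphologyEx(m,cv2.MORPH_CLOSE,np.ones((5,5)))
    print('tray');[print(*x) for x in rect(name,m,.022,2500)]
    for nm,lo,hi,z in(('blue',(105,150,30),(130,255,255),.06),('green',(45,120,30),(85,255,255),.056),('brass',(16,190,90),(26,255,255),.066)):
        print(nm);[print(*x) for x in rect(name,cv2.inRange(hsv,lo,hi),z,25)]
    if name=='top':
        print('terra');[print(*x) for x in rect(name,cv2.inRange(hsv,(0,130,20),(11,255,110)),.066,60)]
E
```

```text
top scene px hsv [[14, 171, 124]]
tray
[294.7 190.4] 4173 [579.9  -0.7] [207.7 207.9] 5.8
blue
[135.4 226.5] 210 [449.  491.2] [49.3 42.6] 37.8
[154.3 251.1] 200 [374.7 428. ] [49.7 40.8] 65.0
green
[192.6 185.9] 57 [581.2 319.1] [27. 22.] 46.5
[231.5 203.3] 58 [529.6 197.3] [24.8 24.7] 72.8
[265.3 301.8] 46 [231.1  85.6] [29.4 49.2] 31.2
[364.9 314.5] 35 [ 196.5 -226.2] [44.7 23.9] 46.3
[330.8 328.6] 33 [ 149.3 -118.5] [22.9 30.3] 27.3
[321. 333.] 26 [137.9 -89. ] [36.  18.4] 0.9
[466.4 366.8] 32 [  47.4 -535.2] [17.6 41.8] 21.0
[486.7 371.2] 33 [  38.1 -596.5] [38.5 26.5] 10.9
[551.1 381.1] 31 [   8.3 -792.3] [27.2 21.8] 45.7
[346.8 386.1] 28 [ -18.  -169.8] [48.5 12.5] 15.1
[479.9 387.3] 75 [ -16.  -577.6] [36.7 75.9] 30.8
[462.5 388.7] 35 [ -16.6 -518. ] [40.9 25.3] 71.5
[432.5 393. ] 38 [ -32.8 -430.5] [24.1 33.2] 30.7
[376.8 397.9] 27 [ -50.  -261.4] [20.5 24.5] 1.1
[431.4 405.5] 65 [ -72.4 -427.7] [48.9 32.7] 67.2
brass
[308.3 101.3] 30 [859.1 -36.4] [15.8 18.2] 46.9
[268.6 106.3] 88 [838.9  89. ] [22.7 34.8] 1.5
[387.9 184.8] 270 [ 598.1 -290.2] [54.4 56.5] 27.9
[213.  186.4] 46 [579.8 255.2] [22.  18.7] 2.0
[163.9 219.4] 168 [474.  402.9] [39.4 39.7] 19.9
[420.8 220.1] 137 [ 490.1 -393.6] [37.4 37.7] 89.9
terra
[379.  190.3] 68 [ 581.8 -264. ] [56.1 26.3] 34.1
[205.5 237.6] 325 [420.3 273. ] [65.1 57.5] 64.9
[372.9 236.5] 195 [ 435.7 -244.6] [40.2 49.9] 1.3
scene scene px hsv [[18, 176, 152], [18, 181, 145], [18, 178, 146], [18, 174, 148], [15, 144, 151]]
tray
[284.5 246.1] 6581 [590.5  -1.5] [218.  207.2] 5.9
[ 97.2 341.4] 2895 [ 747.1 -402.7] [149.1  79.5] 17.3
blue
[422.  148.5] 129 [378.7 430.9] [37.9 39. ] 64.4
[457.2 163.4] 155 [462.4 490.5] [43.9 51.8] 35.2
green
[359.7 203.3] 69 [543.2 197.6] [39.4 21.9] 7.9
[416.  209.2] 59 [586.7 320.7] [23.5 21.1] 15.1
brass
```

```bash
cat >> h.py <<'E'
def to(x,y,z,yaw=None):
    s=arm.get_state();r,p,w=np.radians(s['tcp_rot']);c=np.array(s['tool_pos'])
    from scipy.spatial.transform import Rotation as Ro
    R=Ro.from_euler('xyz',s['tcp_rot'],degrees=True).as_matrix()
    t=0 if yaw is None else -((yaw-np.degrees(w)+180)%360-180)
    print('t',round(s['time_s'],2),'shift',(R.T@(np.array([x,y,z])-c)).round(4),'turn',round(t,1),'dist',round(np.linalg.norm([x,y,z]-c),3))
E
python3 -c "
from h import *
to(.42,.0,.23,110); to(.30,-.15,.23)"
```

```text
t 0.1 shift [ 0.3891 -0.3667  0.0013] turn -87.9 dist 0.535
t 0.1 shift [ 0.2215 -0.2729  0.0012] turn 0 dist 0.351
```

Units first: shifts go in shares of 0.8 m and turns go in shares of 120 degrees. So 0.389 m is 0.4863, -0.367 m is -0.4588, -70 degrees is -0.5833.

```bash
R="x"; python3 -m jog '0.4863,-0.4588,0,-0.5833,0.064 | 0.4863,-0.4588,0,-0.5833,0.064 | 0.4863,-0.4588,0,-0.5833,0.064 | 0.4863,-0.4588,0,-0.5833,0.064 | 0.4863,-0.4588,0,-0.5833,0.064 | 0.4863,-0.4588,0,-0.5833,0.064 | 0.4863,-0.4588,0,-0.5833,0.064 | 0.4863,-0.4588,0,-0.5833,0.064 | 0.4863,-0.4588,0,-0.5833,0.064 | 0.4863,-0.4588,0,-0.5833,0.064'; python3 -c "
from h import *
to(.4746,.4046,.23,110)"
```

```text
time_s: 0.93
tool_pos: [0.3709, -0.1054, 0.2313]
tcp_rot: [180.0, 0.0, 92.5]
wrist_force: [0.8, -1.9, 0.0]
finger_gap: 0.0643
grip_force: 0.0
t 0.93 shift [0.5051 0.1255 0.0013] turn -17.5 dist 0.52
```

In the tool's units: 0.505 m is 0.6313, 0.126 m is 0.1575, -17.5 degrees is -0.1458.

```bash
python3 -m jog '0.6313,0.1575,0,-0.1458,0.064 | 0.6313,0.1575,0,-0.1458,0.064 | 0.6313,0.1575,0,-0.1458,0.064 | 0.6313,0.1575,0,-0.1458,0.064 | 0.6313,0.1575,0,-0.1458,0.064 | 0.6313,0.1575,0,-0.1458,0.064 | 0.6313,0.1575,0,-0.1458,0.064 | 0.6313,0.1575,0,-0.1458,0.064 | 0.6313,0.1575,0,-0.1458,0.064 | 0.6313,0.1575,0,-0.1458,0.064'; python3 -c "
from h import *
to(.4746,.4046,.20,110)"
```

```text
time_s: 1.77
tool_pos: [0.4564, 0.3026, 0.231]
tcp_rot: [-180.0, 0.0, 109.6]
wrist_force: [1.1, -0.6, 1.2]
finger_gap: 0.0638
grip_force: 0.0
t 1.77 shift [0.0899 0.0515 0.031 ] turn -0.4 dist 0.108
```

In the tool's units: 0.09 m is 0.1125, 0.051 m is 0.0638.

```bash
python3 -m jog '0.1125,0.0638,0.0375,0,0.064 | 0.1125,0.0638,0.0375,0,0.064 | 0.1125,0.0638,0.0375,0,0.064 | 0.1125,0.0638,0.0375,0,0.064 | 0.1125,0.0638,0.0375,0,0.064 | 0.1125,0.0638,0.0375,0,0.064'; cat >> h.py <<'E'
from scipy.spatial.transform import Rotation as Ro
def wrist(tag,z,lo=(14,150,60),hi=(26,255,255),amin=300):
    s=arm.get_state();p,d=arm.grab_frame('wrist');cv2.imwrite(f'pics/{tag}.png',p[...,::-1])
    T=np.eye(4);T[:3,:3]=Ro.from_euler('xyz',s['tcp_rot'],degrees=True).as_matrix();T[:3,3]=s['tool_pos']
    T=T@arm.camera_info('wrist')['hand_eye']
    m=cv2.inRange(cv2.cvtColor(p,cv2.COLOR_RGB2HSV),lo,hi);m=cv2.morphologyEx(m,cv2.MORPH_OPEN,np.ones((3,3)))
    n,l,st,c=cv2.connectedComponentsWithStats(m)
    for k in range(1,n):
        if st[k,4]>amin:
            q=cv2.findContours((l==k).astype(np.uint8),0,2)[0][0].reshape(-1,2)
            w=ray('wrist',q,z,T)[:,:2].astype(np.float32)*1000;r=cv2.minAreaRect(w);e=cv2.minEnclosingCircle(w)
            print(c[k].round(0),st[k,4],'rect',np.round(r[0],1),np.round(r[1],1),round(r[2],1),'circ',np.round(e[0],1),round(e[1],1))
    print('tool',np.round(s['tool_pos'],4),np.round(s['tcp_rot'],2),'t',round(s['time_s'],2)); return p,d,T
E
python3 -c "
from h import *
p,d,T=wrist('w1',.06)"
```

```text
time_s: 2.27
tool_pos: [0.4744, 0.4017, 0.2012]
tcp_rot: [-180.0, 0.0, 109.6]
wrist_force: [0.5, -0.6, 0.6]
finger_gap: 0.0637
grip_force: 0.0
[286. 191.] 2051 rect [477.2 405.2] [40.5 41.8] 19.6 circ [477.1 405.6] 28.3
[332. 345.] 463 rect [579.9 263.8] [24.3 30.3] 23.0 circ [580.8 264.1] 15.6
tool [0.4744 0.4017 0.2012] [-1.7997e+02  2.0000e-02  1.0961e+02] t 2.27
```

View pics/w1.png

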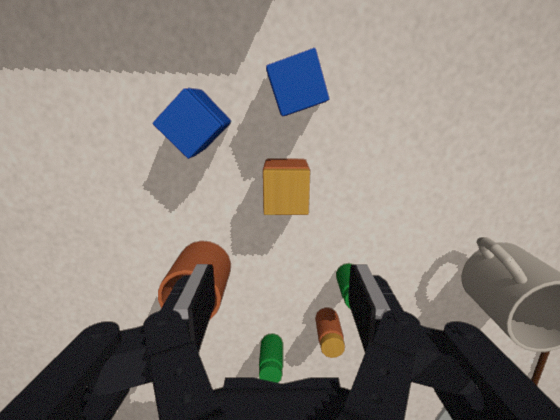

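The brass square sits at (286,191), nicely lined up with the fingers. The blue ones at (192,123) and (298,82) are clear of them. Descending and gripping.

In the tool's units: 0.181 m is 0.2263, 0.14 m is 0.175.

```bash
python3 -m jog '0.0025,0.0025,0.075,0,0.064 | 0.0025,0.0025,0.125,0,0.064 | 0.0025,0.0025,0.175,0,0.064 | 0.0025,0.0025,0.2063,0,0.064 | 0.0025,0.0025,0.2225,0,0.064 | 0.0025,0.0025,0.2263,0,0.064 | 0.0025,0.0025,0.2263,0,0.064' && python3 -m jog '0,0,0,0,0.03 | 0,0,0,0,0.03 | 0,0,0,0,0.03 | 0,0,0,0,0.03 | 0,0,0,0,0.03 | 0,0,0,0,0.03'
```

```text
time_s: 2.9
tool_pos: [0.4759, 0.4038, 0.0206]
tcp_rot: [-180.0, 0.0, 109.5]
wrist_force: [-0.2, 0.3, 0.6]
finger_gap: 0.0638
grip_force: 0.0
time_s: 3.4
tool_pos: [0.4769, 0.4052, 0.0226]
tcp_rot: [179.8, -0.0, 109.6]
wrist_force: [-0.7, -1.4, 7.6]
finger_gap: 0.0433
grip_force: 62.0
```

In the tool's units: -0.13 m is -0.1625, -0.1 m is -0.125.

```bash
python3 -m jog '0,0,-0.025,0,0.03 | 0,0,-0.075,0,0.03 | 0,0,-0.125,0,0.03 | 0,0,-0.1625,0,0.03 | 0,0,-0.1625,0,0.03 | 0,0,-0.1625,0,0.03'; python3 -c "
from h import *
to(.6224,.0514,.15,95.8)"
```

```text
time_s: 3.9
tool_pos: [0.4768, 0.4053, 0.1532]
tcp_rot: [179.7, -0.1, 109.6]
wrist_force: [-0.3, 0.2, -1.8]
finger_gap: 0.0429
grip_force: 61.7
t 3.9 shift [-0.3823  0.0184  0.0028] turn 13.8 dist 0.383
```

In the tool's units: -0.382 m is -0.4775, 0.018 m is 0.0225, 13.8 degrees is 0.115.

```bash
python3 -m jog '-0.4775,0.0225,0,0.115,0.03 | -0.4775,0.0225,0,0.115,0.03 | -0.4775,0.0225,0,0.115,0.03 | -0.4775,0.0225,0,0.115,0.03 | -0.4775,0.0225,0,0.115,0.03 | -0.4775,0.0225,0,0.115,0.03 | -0.4775,0.0225,0,0.115,0.03 | -0.4775,0.0225,0,0.115,0.03 | -0.4775,0.0225,0,0.115,0.03 | -0.4775,0.0225,0,0.115,0.03' && python3 -m jog '0,0,0,0,0.03 | 0,0,0,0,0.03'; python3 -c "
from h import *
to(.6224,.0514,.05,95.8)
p,d,T=wrist('w2',.022,(8,110,50),(20,255,255))
u,v=0,0
np.savez('w2.npz',p=p,d=d,T=T)"
```

```text
time_s: 4.73
tool_pos: [0.6223, 0.0454, 0.1492]
tcp_rot: [-180.0, 0.1, 95.6]
wrist_force: [-0.6, -0.4, -2.2]
finger_gap: 0.0429
grip_force: 61.6
time_s: 4.9
tool_pos: [0.6204, 0.0506, 0.1495]
tcp_rot: [-179.9, -0.0, 95.7]
wrist_force: [-0.2, -0.0, -0.6]
finger_gap: 0.0429
grip_force: 61.6
t 4.9 shift [0.0006 0.0022 0.0995] turn -0.1 dist 0.1
[239. 231.] 46424 rect [584.9 -14.7] [205.6 237.2] 5.7 circ [585.  -11.4] 152.4
[548. 179.] 1025 rect [844.5  92. ] [26.3 37.6] 1.1 circ [844.8  91.7] 22.4
[526. 304.] 384 rect [864.5 -30.2] [21.9 22.1] 64.5 circ [864.7 -30.1] 11.5
tool [0.6204 0.0506 0.1495] [-1.7992e+02 -2.0000e-02  9.5740e+01] t 4.9
```

View pics/w2.png

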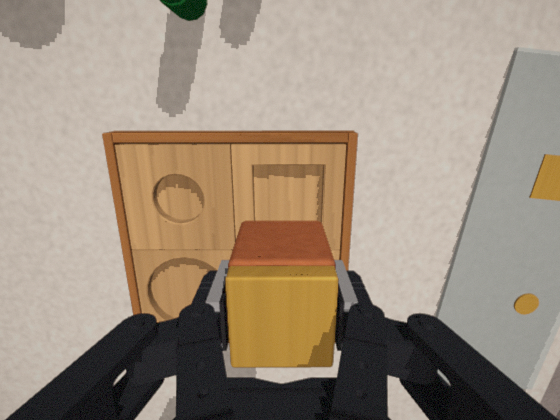

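The held square pot shows at (282,300). The square pocket behind it has its rim corners at about (252,164) and (325,164). The small well is at (179,198) and the large at (186,290). I check the calibration with those pixels.

```bash
python3 -c "
from h import *
T=np.load('w2.npz')['T']
print(ray('wrist',[(106,134),(356,132),(252,164),(325,164),(179,198)],.022,T).round(4))
R=Ro.from_euler('z',5.8,degrees=True).as_matrix()[:2,:2]
c=np.array([.5799,-.0007]);
for o in [(-.104,.104),(.104,.104),(.0175,.0775),(.0775,.0775),(-.0475,.0475)]: print((c+R@o).round(4))"
```

```text
[[0.4743 0.091  0.022 ]
 [0.6746 0.1127 0.022 ]
 [0.5932 0.0784 0.022 ]
 [0.6534 0.0845 0.022 ]
 [0.5329 0.0428 0.022 ]]
[0.4659 0.0923]
[0.6729 0.1133]
[0.5895 0.0782]
[0.6492 0.0842]
[0.5278 0.0418]
```

In the tool's units: 0.106 m is 0.1325, 0.1 m is 0.125.

```bash
python3 -m jog '0.0013,0.0063,0,0,0.03 | 0.0013,0.0063,0.0375,0,0.03 | 0.0013,0.0063,0.075,0,0.03 | 0.0013,0.0063,0.1063,0,0.03 | 0.0013,0.0063,0.125,0,0.03 | 0.0013,0.0063,0.1325,0,0.03 | 0.0013,0.0063,0.1325,0,0.03'; python3 -c "
from h import *
to(.6255,.052,.0346)"
```

```text
time_s: 5.53
tool_pos: [0.625, 0.0535, 0.0432]
tcp_rot: [-179.9, -0.0, 95.9]
wrist_force: [-0.3, 0.0, -1.3]
finger_gap: 0.043
grip_force: 61.6
t 5.53 shift [-0.0015  0.0003  0.0086] turn 0 dist 0.009
```

In the tool's units: 0.009 m is 0.0113, 0.0085 m is 0.0106.

```bash
python3 -m jog '-0.0013,0,0.0038,0,0.03 | -0.0013,0,0.0063,0,0.03 | -0.0013,0,0.0088,0,0.03 | -0.0013,0,0.0106,0,0.03 | -0.0013,0,0.0113,0,0.03 | -0.0013,0,0.0113,0,0.03'
```

```text
time_s: 6.03
tool_pos: [0.6259, 0.0513, 0.0354]
tcp_rot: [180.0, 0.0, 95.8]
wrist_force: [-0.4, 0.5, -1.5]
finger_gap: 0.0429
grip_force: 61.6
```

In the tool's units: 0.001 m is 0.0013, 0.0005 m is 0.0006.

```bash
python3 -m jog '0,0,0.0006,0,0.03 | 0,0,0.0013,0,0.03 | 0,0,0.0013,0,0.03 | 0,0,0.0013,0,0.03'; python3 -m jog '0,0,0.0006,0,0.03 | 0,0,0.0013,0,0.03 | 0,0,0.0013,0,0.03 | 0,0,0.0013,0,0.03'
```

```text
time_s: 6.37
tool_pos: [0.626, 0.0513, 0.0346]
tcp_rot: [180.0, 0.0, 95.8]
wrist_force: [-0.7, -1.2, 3.3]
finger_gap: 0.0431
grip_force: 62.1
time_s: 6.7
tool_pos: [0.626, 0.0513, 0.0346]
tcp_rot: [179.9, 0.0, 95.8]
wrist_force: [-8.1, -1.0, 19.2]
finger_gap: 0.0431
grip_force: 64.0
```

Contact came at the expected height. Releasing, then rising.

In the tool's units: -0.15 m is -0.1875, -0.13 m is -0.1625.

```bash
python3 -m jog '0,0,-0.0013,0,0.05 | 0,0,-0.0013,0,0.06 | 0,0,-0.0013,0,0.062 | 0,0,-0.0013,0,0.062 | 0,0,-0.025,0,0.062 | 0,0,-0.0625,0,0.062 | 0,0,-0.1125,0,0.062 | 0,0,-0.1625,0,0.062 | 0,0,-0.1875,0,0.08 | 0,0,-0.1875,0,0.08'; python3 -c "
from h import *
to(.600,-.288,.2,95.8)"
```

```text
time_s: 7.53
tool_pos: [0.6278, 0.0513, 0.1882]
tcp_rot: [179.6, 0.1, 95.8]
wrist_force: [0.4, 0.1, 0.2]
finger_gap: 0.0801
grip_force: 0.0
t 7.53 shift [-0.3348 -0.0618 -0.0119] turn 0.0 dist 0.341
```

In the tool's units: -0.335 m is -0.4188, -0.062 m is -0.0775.

```bash
python3 -m jog '-0.4188,-0.0775,-0.015,0,0.08 | -0.4188,-0.0775,-0.015,0,0.08 | -0.4188,-0.0775,-0.015,0,0.08 | -0.4188,-0.0775,-0.015,0,0.08 | -0.4188,-0.0775,-0.015,0,0.08 | -0.4188,-0.0775,-0.015,0,0.08 | -0.4188,-0.0775,-0.015,0,0.08 | -0.4188,-0.0775,-0.015,0,0.08 | -0.4188,-0.0775,-0.015,0,0.08 | -0.4188,-0.0775,-0.015,0,0.08'; python3 -m jog '0,0,0,0,0.08 | 0,0,0,0,0.08'; python3 -c "
from h import *
p,d,T=wrist('w3',.074)
to(.600,-.288,.02)"
```

```text
time_s: 8.37
tool_pos: [0.5974, -0.291, 0.1941]
tcp_rot: [-179.9, -0.0, 95.6]
wrist_force: [0.6, 1.0, 0.5]
finger_gap: 0.08
grip_force: 0.0
time_s: 8.53
tool_pos: [0.5981, -0.2869, 0.195]
tcp_rot: [-180.0, -0.0, 95.9]
wrist_force: [-1.4, -0.7, -0.4]
finger_gap: 0.0797
grip_force: 0.0
[284. 203.] 3679 rect [ 600.3 -288.6] [56.8 59.1] 5.8 circ [ 600.8 -288.8] 30.0
[153. 283.] 408 rect [ 488.2 -377. ] [40.7 14.5] 48.7 circ [ 491.8 -380.2] 20.4
tool [ 0.5981 -0.2869  0.195 ] [-1.7997e+02 -4.0000e-02  9.5860e+01] t 8.53
t 8.58 shift [-0.0016  0.0016  0.1751] turn 0 dist 0.175
```

View pics/w3.png

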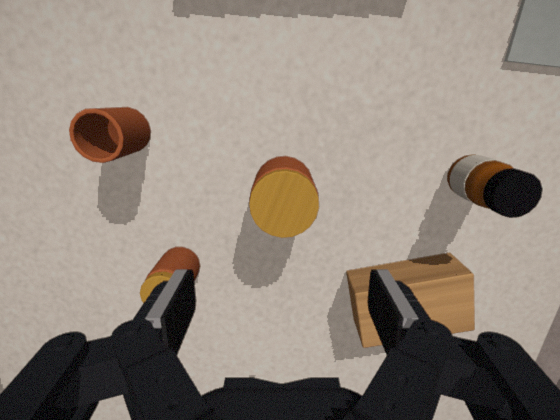

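The large brass lid is at (284,203), centred between the fingers. The wood block at (415,300) and the medium pot at (158,288) are clear of the descent.

In the tool's units: 0.174 m is 0.2175, -0.002 m is -0.0025.

```bash
python3 -m jog '-0.0025,0.0025,0.05,0,0.08 | -0.0025,0.0025,0.1,0,0.08 | -0.0025,0.0025,0.15,0,0.08 | -0.0025,0.0025,0.1938,0,0.08 | -0.0025,0.0025,0.2125,0,0.08 | -0.0025,0.0025,0.2175,0,0.08 | -0.0025,0.0025,0.2175,0,0.08 | -0.0025,0.0025,0.2175,0,0.08' && python3 -m jog '0,0,0,0,0.045 | 0,0,0,0,0.045 | 0,0,0,0,0.045 | 0,0,0,0,0.045 | 0,0,0,0,0.045 | 0,0,0,0,0.045'
```

```text
time_s: 9.25
tool_pos: [0.6011, -0.2896, 0.0227]
tcp_rot: [179.9, 0.1, 95.9]
wrist_force: [1.0, 0.4, 0.5]
finger_gap: 0.08
grip_force: 0.0
time_s: 9.75
tool_pos: [0.6012, -0.2902, 0.0233]
tcp_rot: [179.9, 0.1, 95.8]
wrist_force: [-1.4, 2.8, 8.8]
finger_gap: 0.0608
grip_force: 63.7
```

In the tool's units: -0.13 m is -0.1625, -0.1 m is -0.125.

```bash
python3 -m jog '0,0,-0.025,0,0.045 | 0,0,-0.075,0,0.045 | 0,0,-0.125,0,0.045 | 0,0,-0.1625,0,0.045 | 0,0,-0.1625,0,0.045 | 0,0,-0.1625,0,0.045'; python3 -c "
from h import *
to(.5405,-.0535,.153,95.8)"
```

```text
time_s: 10.25
tool_pos: [0.6012, -0.2905, 0.1537]
tcp_rot: [179.8, 0.2, 95.8]
wrist_force: [-0.6, -0.0, -3.7]
finger_gap: 0.0608
grip_force: 65.8
t 10.25 shift [ 2.419e-01 -3.640e-02 -1.000e-04] turn 0.0 dist 0.245
```

In the tool's units: 0.242 m is 0.3025, -0.036 m is -0.045.

```bash
python3 -m jog '0.3025,-0.045,0,0,0.045 | 0.3025,-0.045,0,0,0.045 | 0.3025,-0.045,0,0,0.045 | 0.3025,-0.045,0,0,0.045 | 0.3025,-0.045,0,0,0.045 | 0.3025,-0.045,0,0,0.045 | 0.3025,-0.045,0,0,0.045 | 0.3025,-0.045,0,0,0.045 | 0.3025,-0.045,0,0,0.045'; python3 -c "
from h import *
p,d,T=wrist('w4',.022,(8,110,50),(20,255,255))
to(.5405,-.0535,.045)"
```

```text
time_s: 11.0
tool_pos: [0.5398, -0.0529, 0.1507]
tcp_rot: [-180.0, -0.0, 95.8]
wrist_force: [0.1, 0.8, -1.8]
finger_gap: 0.0605
grip_force: 65.9
[328. 167.] 84119 rect [575.6 -80.3] [236.6 360.2] 5.7 circ [584.4 -79.4] 210.4
[145. 399.] 781 rect [ 416.1 -294.7] [32.7 54.1] 4.9 circ [ 425.2 -293.6] 27.6
tool [ 0.5398 -0.0529  0.1507] [-179.96   -0.     95.83] t 11.0
t 11.05 shift [-1.000e-04  6.000e-04  1.057e-01] turn 0 dist 0.106
```

View pics/w4.png

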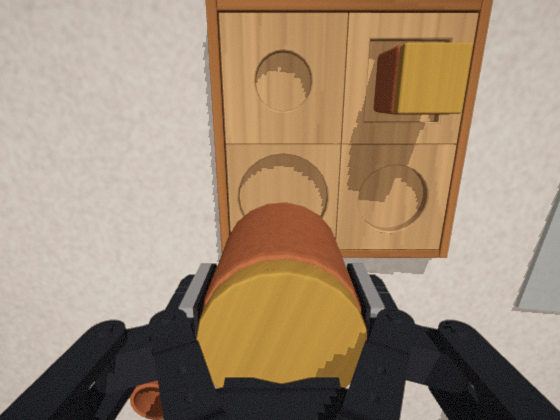

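The square pot stands in its pocket at (425,78). The large well is centred at u≈284, directly under the held pot. Lowering.

In the tool's units: 0.112 m is 0.14, 0.106 m is 0.1325.

```bash
python3 -m jog '0,0,0.0375,0,0.045 | 0,0,0.075,0,0.045 | 0,0,0.1063,0,0.045 | 0,0,0.125,0,0.045 | 0,0,0.1325,0,0.045 | 0,0,0.135,0,0.045 | 0,0,0.1375,0,0.045 | 0,0,0.14,0,0.045 | 0,0,0.14,0,0.045 | 0,0,0.14,0,0.045'
```

```text
time_s: 11.88
tool_pos: [0.5404, -0.053, 0.0399]
tcp_rot: [179.9, 0.0, 95.8]
wrist_force: [0.3, 0.3, -1.9]
finger_gap: 0.0612
grip_force: 65.9
```

In the tool's units: 0.004 m is 0.005, 0.0035 m is 0.0044.

```bash
python3 -m jog '0,0,0.0013,0,0.045 | 0,0,0.0025,0,0.045 | 0,0,0.0038,0,0.045 | 0,0,0.0044,0,0.045 | 0,0,0.005,0,0.045 | 0,0,0.005,0,0.045'; python3 -m jog '0,0,0.0006,0,0.045 | 0,0,0.0013,0,0.045 | 0,0,0.0013,0,0.045 | 0,0,0.0013,0,0.045'
```

```text
time_s: 12.38
tool_pos: [0.5399, -0.0528, 0.0354]
tcp_rot: [180.0, -0.0, 95.8]
wrist_force: [-1.6, 1.0, 0.5]
finger_gap: 0.0607
grip_force: 66.3
time_s: 12.72
tool_pos: [0.5399, -0.0527, 0.0353]
tcp_rot: [180.0, 0.0, 95.8]
wrist_force: [-5.6, 2.4, 18.1]
finger_gap: 0.0608
grip_force: 68.0
```

In the tool's units: -0.16 m is -0.2, -0.13 m is -0.1625.

```bash
python3 -m jog '0,0,-0.0013,0,0.07 | 0,0,-0.0013,0,0.076 | 0,0,-0.0013,0,0.078 | 0,0,-0.0013,0,0.078 | 0,0,-0.025,0,0.078 | 0,0,-0.0625,0,0.078 | 0,0,-0.1125,0,0.078 | 0,0,-0.1625,0,0.078 | 0,0,-0.2,0,0.064 | 0,0,-0.2,0,0.064'; python3 -c "
from h import *
to(.492,-.392,.2,95.8)"
```

```text
time_s: 13.55
tool_pos: [0.5421, -0.0533, 0.2]
tcp_rot: [179.6, 0.2, 95.8]
wrist_force: [0.1, -0.3, 0.0]
finger_gap: 0.0638
grip_force: 0.0
t 13.55 shift [-3.318e-01 -8.420e-02  3.000e-04] turn 0.0 dist 0.342
```

In the tool's units: -0.332 m is -0.415, -0.084 m is -0.105.

```bash
python3 -m jog '-0.415,-0.105,0,0,0.064 | -0.415,-0.105,0,0,0.064 | -0.415,-0.105,0,0,0.064 | -0.415,-0.105,0,0,0.064 | -0.415,-0.105,0,0,0.064 | -0.415,-0.105,0,0,0.064 | -0.415,-0.105,0,0,0.064 | -0.415,-0.105,0,0,0.064 | -0.415,-0.105,0,0,0.064 | -0.415,-0.105,0,0,0.064'; python3 -m jog '0,0,0,0,0.064 | 0,0,0,0,0.064'; python3 -c "
from h import *
p,d,T=wrist('w5',.066)
to(.492,-.392,.02)"
```

```text
time_s: 14.38
tool_pos: [0.4891, -0.3944, 0.193]
tcp_rot: [-180.0, -0.0, 95.6]
wrist_force: [-0.7, -0.3, 0.7]
finger_gap: 0.0637
grip_force: 0.0
time_s: 14.55
tool_pos: [0.4901, -0.3905, 0.1941]
tcp_rot: [-180.0, -0.0, 95.8]
wrist_force: [0.6, 0.0, 0.2]
finger_gap: 0.064
grip_force: 0.0
[284. 202.] 1795 rect [ 493. -394.] [40.  42.6] 5.8 circ [ 492.9 -393.7] 21.6
tool [ 0.4901 -0.3905  0.1941] [-1.7999e+02 -4.0000e-02  9.5850e+01] t 14.55
t 14.6 shift [-0.0019  0.0015  0.1743] turn 0 dist 0.174
```

View pics/w5.png

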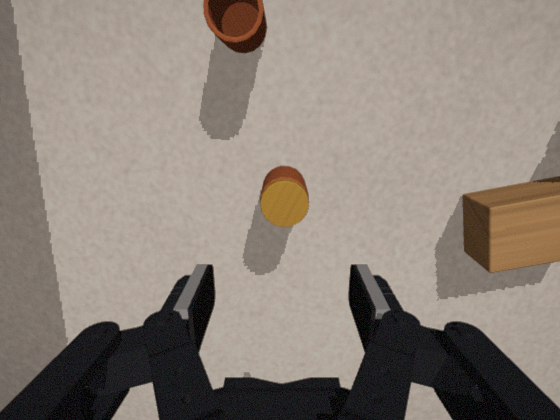

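The medium brass lid is at (284,202) and nothing is near it. Descending and gripping.

In the tool's units: 0.174 m is 0.2175, -0.0035 m is -0.0044.

```bash
python3 -m jog '-0.0044,0.0031,0.05,0,0.064 | -0.0044,0.0031,0.1,0,0.064 | -0.0044,0.0031,0.15,0,0.064 | -0.0044,0.0031,0.1938,0,0.064 | -0.0044,0.0031,0.2125,0,0.064 | -0.0044,0.0031,0.2175,0,0.064 | -0.0044,0.0031,0.2175,0,0.064 | -0.0044,0.0031,0.2175,0,0.064' && python3 -m jog '0,0,0,0,0.03 | 0,0,0,0,0.03 | 0,0,0,0,0.03 | 0,0,0,0,0.03 | 0,0,0,0,0.03 | 0,0,0,0,0.03' && python3 -m jog '0,0,-0.025,0,0.03 | 0,0,-0.075,0,0.03 | 0,0,-0.125,0,0.03 | 0,0,-0.1625,0,0.03 | 0,0,-0.1625,0,0.03 | 0,0,-0.1625,0,0.03'; python3 -c "
from h import *
to(.635,-.0435,.153,95.8)"
```

```text
time_s: 15.27
tool_pos: [0.4936, -0.3947, 0.0217]
tcp_rot: [179.9, 0.1, 95.9]
wrist_force: [0.0, -0.7, 0.7]
finger_gap: 0.0636
grip_force: 0.0
time_s: 15.77
tool_pos: [0.4937, -0.3954, 0.0223]
tcp_rot: [179.9, 0.1, 95.8]
wrist_force: [-0.9, 2.6, 9.6]
finger_gap: 0.0435
grip_force: 60.0
time_s: 16.27
tool_pos: [0.4936, -0.3956, 0.1527]
tcp_rot: [179.8, 0.2, 95.8]
wrist_force: [0.1, 0.1, -1.1]
finger_gap: 0.044
grip_force: 61.4
t 16.27 shift [ 0.336   0.1763 -0.001 ] turn 0.0 dist 0.379
```

In the tool's units: 0.336 m is 0.42, 0.176 m is 0.22.

```bash
python3 -m jog '0.42,0.22,0,0,0.03 | 0.42,0.22,0,0,0.03 | 0.42,0.22,0,0,0.03 | 0.42,0.22,0,0,0.03 | 0.42,0.22,0,0,0.03 | 0.42,0.22,0,0,0.03 | 0.42,0.22,0,0,0.03 | 0.42,0.22,0,0,0.03 | 0.42,0.22,0,0,0.03 | 0.42,0.22,0,0,0.03' && python3 -m jog '0,0,0,0,0.03 | 0,0,0,0,0.03 | 0,0,0,0,0.03'; python3 -c "
from h import *
p,d,T=wrist('w6',.022,(8,110,50),(20,255,255))
to(.635,-.0435,.044,95.8)"
```

```text
time_s: 17.1
tool_pos: [0.6348, -0.0369, 0.149]
tcp_rot: [-179.9, -0.1, 96.1]
wrist_force: [-0.1, -0.4, -1.6]
finger_gap: 0.0435
grip_force: 61.6
time_s: 17.35
tool_pos: [0.6334, -0.0438, 0.1497]
tcp_rot: [-179.9, -0.0, 95.7]
wrist_force: [1.6, -0.8, -1.0]
finger_gap: 0.0436
grip_force: 61.6
[232. 153.] 78469 rect [584.8 -71.9] [217.6 343.5] 5.7 circ [589.6 -61.1] 191.2
[546. 215.] 502 rect [865.5 -35.8] [22.8 21.4] 5.7 circ [865.4 -35.7] 11.6
[ 64. 362.] 824 rect [ 420.1 -247.5] [111.9  14.4] 47.7 circ [ 423.5 -250.7] 55.9
[409. 412.] 508 rect [ 798.1 -270.1] [41.7 24.7] 5.7 circ [ 799.1 -277.8] 21.2
tool [ 0.6334 -0.0438  0.1497] [-179.94   -0.     95.75] t 17.35
t 17.4 shift [0.0004 0.0017 0.1059] turn -0.1 dist 0.106
```

View pics/w6.png

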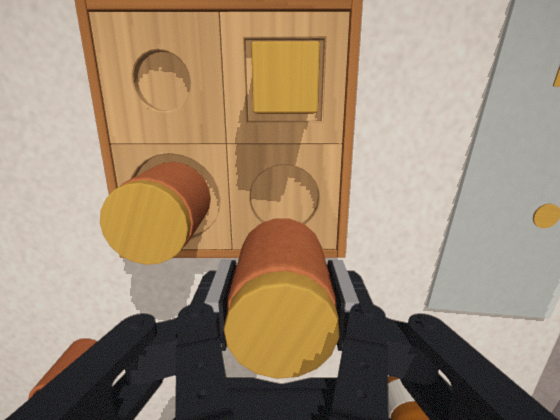

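The medium well at (284,198) is in line with the held pot. The large pot at (160,205) and the square pot at (285,77) stand in their wells. Lowering.

In the tool's units: 0.111 m is 0.1388, 0.11 m is 0.1375.

```bash
python3 -m jog '0,0.0025,0.0375,0,0.03 | 0,0.0025,0.075,0,0.03 | 0,0.0025,0.1063,0,0.03 | 0,0.0025,0.125,0,0.03 | 0,0.0025,0.1325,0,0.03 | 0,0.0025,0.135,0,0.03 | 0,0.0025,0.1375,0,0.03 | 0,0.0025,0.1388,0,0.03 | 0,0.0025,0.1388,0,0.03 | 0,0.0025,0.1388,0,0.03' && python3 -m jog '0,0,0.0013,0,0.03 | 0,0,0.0025,0,0.03 | 0,0,0.0031,0,0.03 | 0,0,0.0038,0,0.03 | 0,0,0.0038,0,0.03 | 0,0,0.0038,0,0.03'
```

```text
time_s: 18.23
tool_pos: [0.6364, -0.0427, 0.0401]
tcp_rot: [179.9, 0.0, 95.8]
wrist_force: [-0.8, 0.5, -0.8]
finger_gap: 0.0436
grip_force: 61.7
time_s: 18.73
tool_pos: [0.6359, -0.0426, 0.0362]
tcp_rot: [-180.0, -0.0, 95.8]
wrist_force: [0.1, -0.1, -2.2]
finger_gap: 0.0438
grip_force: 61.7
```

In the tool's units: 0.002 m is 0.0025, 0.0015 m is 0.0019.

```bash
python3 -m jog '0,0,0.0006,0,0.03 | 0,0,0.0013,0,0.03 | 0,0,0.0019,0,0.03 | 0,0,0.0025,0,0.03 | 0,0,0.0025,0,0.03 | 0,0,0.0025,0,0.03'; python3 -m jog '0,0,0.0006,0,0.03 | 0,0,0.0006,0,0.03 | 0,0,0.0006,0,0.03'
```

```text
time_s: 19.23
tool_pos: [0.6359, -0.0425, 0.0343]
tcp_rot: [-180.0, -0.0, 95.8]
wrist_force: [-0.4, -0.6, 0.5]
finger_gap: 0.0437
grip_force: 61.9
time_s: 19.48
tool_pos: [0.6359, -0.0426, 0.0342]
tcp_rot: [180.0, 0.0, 95.8]
wrist_force: [-1.6, 2.0, 6.5]
finger_gap: 0.0437
grip_force: 62.5
```

In the tool's units: -0.16 m is -0.2, -0.05 m is -0.0625.

```bash
python3 -m jog '0,0,-0.0013,0,0.05 | 0,0,-0.0013,0,0.06 | 0,0,-0.0013,0,0.062 | 0,0,-0.0013,0,0.062 | 0,0,-0.025,0,0.062 | 0,0,-0.0625,0,0.062 | 0,0,-0.1125,0,0.062 | 0,0,-0.1625,0,0.062 | 0,0,-0.2,0,0.05 | 0,0,-0.2,0,0.05'; python3 -c "
from h import *
to(.583,.257,.19,95.8)"
```

```text
time_s: 20.32
tool_pos: [0.638, -0.043, 0.2002]
tcp_rot: [179.5, 0.1, 95.8]
wrist_force: [0.7, 0.3, 0.5]
finger_gap: 0.0499
grip_force: 0.0
t 20.32 shift [ 0.304  -0.0245  0.0092] turn 0.0 dist 0.305
```

In the tool's units: 0.304 m is 0.38, -0.0245 m is -0.0306.

```bash
python3 -m jog '0.38,-0.0306,0.0113,0,0.05 | 0.38,-0.0306,0.0113,0,0.05 | 0.38,-0.0306,0.0113,0,0.05 | 0.38,-0.0306,0.0113,0,0.05 | 0.38,-0.0306,0.0113,0,0.05 | 0.38,-0.0306,0.0113,0,0.05 | 0.38,-0.0306,0.0113,0,0.05 | 0.38,-0.0306,0.0113,0,0.05 | 0.38,-0.0306,0.0113,0,0.05 | 0.38,-0.0306,0.0113,0,0.05'; python3 -m jog '0,0,0,0,0.05 | 0,0,0,0,0.05'; python3 -c "
from h import *
p,d,T=wrist('w7',.056)
to(.583,.257,.02)"
```

```text
time_s: 21.15
tool_pos: [0.5806, 0.2578, 0.1845]
tcp_rot: [-180.0, 0.0, 95.9]
wrist_force: [-0.6, -0.5, 1.0]
finger_gap: 0.0498
grip_force: 0.0
time_s: 21.32
tool_pos: [0.5812, 0.2561, 0.1848]
tcp_rot: [180.0, 0.0, 95.7]
wrist_force: [-0.6, 1.2, 0.7]
finger_gap: 0.0499
grip_force: 0.0
[286. 197.] 719 rect [584.9 257.7] [25.  26.9] 5.7 circ [585.1 257.8] 13.6
[499. 340.] 641 rect [814.7 128.8] [24.6 32.8] 0.4 circ [814.8 129. ] 19.7
tool [0.5812 0.2561 0.1848] [1.800e+02 1.000e-02 9.572e+01] t 21.32
t 21.37 shift [0.0007 0.0019 0.1648] turn 0 dist 0.165
```

View pics/w7.png

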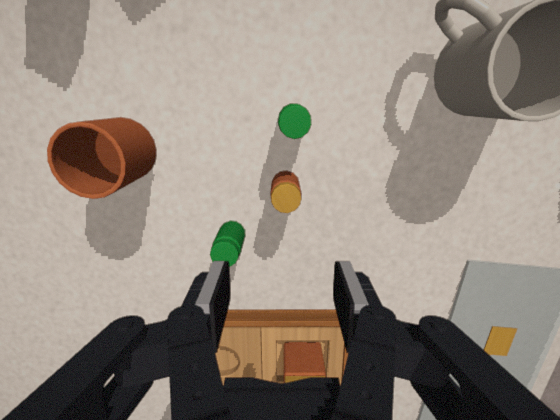

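The small brass lid is at (286,197), with the green ones at (295,121) and (228,245) clear of the fingers' footprint. Descending and gripping.

In the tool's units: 0.164 m is 0.205, 0.16 m is 0.2.

```bash
python3 -m jog '0.0013,0.005,0.0375,0,0.05 | 0.0013,0.005,0.0875,0,0.05 | 0.0013,0.005,0.1375,0,0.05 | 0.0013,0.005,0.1813,0,0.05 | 0.0013,0.005,0.2,0,0.05 | 0.0013,0.005,0.205,0,0.05 | 0.0013,0.005,0.205,0,0.05 | 0.0013,0.005,0.205,0,0.05' && python3 -m jog '0,0,0,0,0.015 | 0,0,0,0,0.015 | 0,0,0,0,0.015 | 0,0,0,0,0.015 | 0,0,0,0,0.015 | 0,0,0,0,0.015' && python3 -m jog '0,0,-0.025,0,0.015 | 0,0,-0.075,0,0.015 | 0,0,-0.125,0,0.015 | 0,0,-0.1625,0,0.015 | 0,0,-0.1625,0,0.015 | 0,0,-0.1625,0,0.015'; python3 -c "
from h import *
to(.531,.0425,.153,95.8)"
```

```text
time_s: 22.03
tool_pos: [0.5856, 0.2585, 0.022]
tcp_rot: [179.9, -0.0, 95.8]
wrist_force: [0.4, 1.5, 0.3]
finger_gap: 0.0505
grip_force: 0.0
time_s: 22.53
tool_pos: [0.5857, 0.2589, 0.0226]
tcp_rot: [179.8, -0.0, 95.8]
wrist_force: [-0.5, -1.1, 8.8]
finger_gap: 0.0271
grip_force: 58.5
time_s: 23.03
tool_pos: [0.5857, 0.2591, 0.1531]
tcp_rot: [179.8, -0.0, 95.8]
wrist_force: [-0.1, 0.4, -1.1]
finger_gap: 0.0265
grip_force: 59.3
t 23.03 shift [-0.21   -0.0764 -0.0004] turn 0.0 dist 0.223
```

In the tool's units: -0.209 m is -0.2613, -0.076 m is -0.095.

```bash
python3 -m jog '-0.2613,-0.095,0,0,0.015 | -0.2613,-0.095,0,0,0.015 | -0.2613,-0.095,0,0,0.015 | -0.2613,-0.095,0,0,0.015 | -0.2613,-0.095,0,0,0.015 | -0.2613,-0.095,0,0,0.015 | -0.2613,-0.095,0,0,0.015 | -0.2613,-0.095,0,0,0.015 | -0.2613,-0.095,0,0,0.015'; python3 -c "
from h import *
p,d,T=wrist('w8',.022,(8,110,50),(20,255,255))
to(.531,.0435,.044,95.8)"
```

```text
time_s: 23.78
tool_pos: [0.53, 0.0436, 0.1502]
tcp_rot: [-180.0, -0.0, 95.8]
wrist_force: [-0.3, 0.3, -0.4]
finger_gap: 0.0272
grip_force: 59.4
[335. 226.] 41975 rect [584.8 -18.1] [205.9 243.3] 5.8 circ [583.5  -4. ] 147.0
tool [0.53   0.0436 0.1502] [-1.7995e+02 -2.0000e-02  9.5810e+01] t 23.78
t 23.83 shift [-0.0006  0.0008  0.1063] turn 0.1 dist 0.106
```

View pics/w8.png

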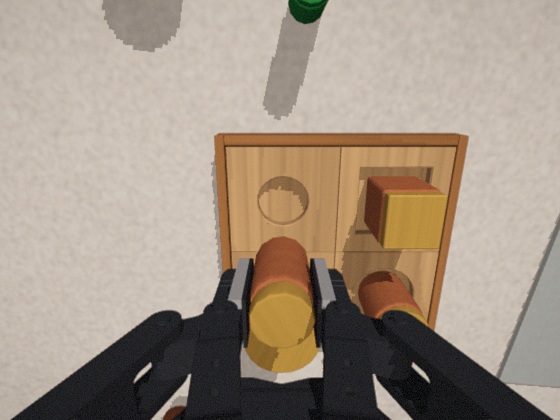

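The small well at (283,200) is in line with the held pot, and its neighbours are clear. Lowering.

Units first: shifts go in shares of 0.8 m and turns go in shares of 120 degrees. So 0.111 m is 0.1388, 0.11 m is 0.1375.

```bash
python3 -m jog '0,0.0013,0.0375,0,0.015 | 0,0.0013,0.075,0,0.015 | 0,0.0013,0.1063,0,0.015 | 0,0.0013,0.125,0,0.015 | 0,0.0013,0.1325,0,0.015 | 0,0.0013,0.135,0,0.015 | 0,0.0013,0.1375,0,0.015 | 0,0.0013,0.1388,0,0.015 | 0,0.0013,0.1388,0,0.015 | 0,0.0013,0.1388,0,0.015' && python3 -m jog '0,0,0.0013,0,0.015 | 0,0,0.0025,0,0.015 | 0,0,0.0031,0,0.015 | 0,0,0.0038,0,0.015 | 0,0,0.0038,0,0.015 | 0,0,0.0038,0,0.015'
```

```text
time_s: 24.67
tool_pos: [0.5317, 0.0433, 0.0405]
tcp_rot: [179.9, 0.0, 95.8]
wrist_force: [0.3, 0.3, -0.3]
finger_gap: 0.0272
grip_force: 59.4
time_s: 25.17
tool_pos: [0.5312, 0.0433, 0.0368]
tcp_rot: [-180.0, -0.0, 95.8]
wrist_force: [0.8, -0.7, -1.4]
finger_gap: 0.0271
grip_force: 59.4
```

In the tool's units: 0.002 m is 0.0025, 0.0015 m is 0.0019.

```bash
python3 -m jog '0,0,0.0006,0,0.015 | 0,0,0.0013,0,0.015 | 0,0,0.0019,0,0.015 | 0,0,0.0025,0,0.015 | 0,0,0.0025,0,0.015 | 0,0,0.0025,0,0.015'; python3 -m jog '0,0,0.0006,0,0.015 | 0,0,0.0013,0,0.015 | 0,0,0.0013,0,0.015 | 0,0,0.0013,0,0.015'
```

```text
time_s: 25.67
tool_pos: [0.5312, 0.0433, 0.0348]
tcp_rot: [-180.0, -0.0, 95.8]
wrist_force: [-0.3, 0.7, -0.5]
finger_gap: 0.0271
grip_force: 59.5
time_s: 26.0
tool_pos: [0.5313, 0.0432, 0.0345]
tcp_rot: [180.0, 0.0, 95.8]
wrist_force: [-4.9, 0.2, 14.9]
finger_gap: 0.027
grip_force: 61.3
```

Contact at the expected height. Releasing, rising and backing away for a final look.

In the tool's units: -0.17 m is -0.2125, -0.13 m is -0.1625.

```bash
python3 -m jog '0,0,-0.0013,0,0.035 | 0,0,-0.0013,0,0.044 | 0,0,-0.0013,0,0.046 | 0,0,-0.0013,0,0.046 | 0,0,-0.025,0,0.046 | 0,0,-0.0625,0,0.046 | 0,0,-0.1125,0,0.046 | 0,0,-0.1625,0,0.046 | 0,0,-0.2125,0,0.046 | 0,0,-0.2125,0,0.046' && python3 -m jog '0.0625,-0.1,-0.05,0,0.046 | 0.1,-0.15,-0.1,0,0.046 | 0.125,-0.2,-0.125,0,0.046 | 0.125,-0.2,-0.125,0,0.046 | 0.125,-0.2,-0.125,0,0.046 | 0.125,-0.2,-0.125,0,0.046 | 0.125,-0.2,-0.125,0,0.046 | 0.125,-0.2,-0.125,0,0.046'; python3 - <<'E'
from h import *
out=[]
for n,(a,b,c,d),f in(('top',(150,270,120,440),2.4),('scene',(130,300,60,480),1.8)):
    p,dd=arm.grab_frame(n);out.append(cv2.resize(p[a:b,c:d],(768,int((b-a)*768/(d-c))),interpolation=cv2.INTER_CUBIC))
cv2.imwrite('pics/fin.png',np.vstack(out)[...,::-1]);print(arm.get_state()['tool_pos'])
E
```

```text
time_s: 26.83
tool_pos: [0.5336, 0.0432, 0.2107]
tcp_rot: [179.5, 0.1, 95.8]
wrist_force: [-0.8, -0.5, 0.5]
finger_gap: 0.046
grip_force: 0.0
time_s: 27.5
tool_pos: [0.3623, 0.1266, 0.3036]
tcp_rot: [180.0, 0.0, 95.8]
wrist_force: [0.3, -1.6, 0.1]
finger_gap: 0.046
grip_force: 0.0
[0.36263398 0.1262232  0.30291844]
```

View pics/fin.png

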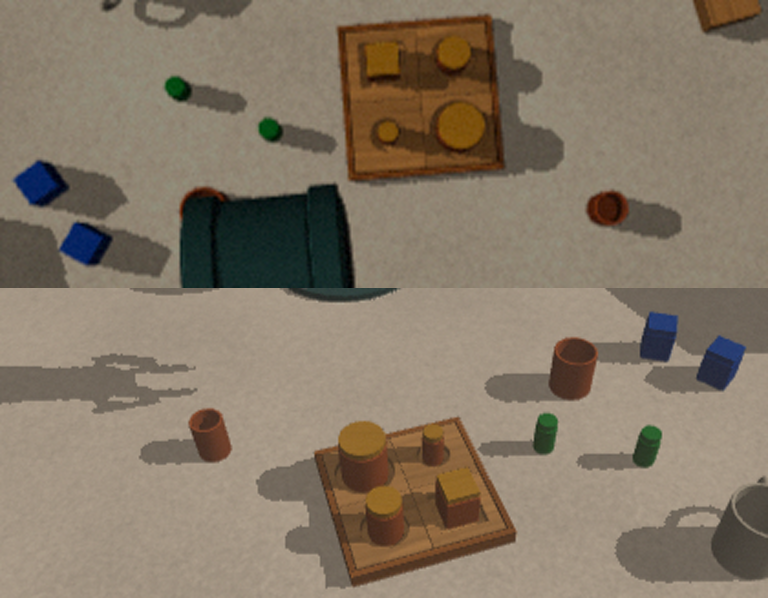

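All four pots stand in their wells: in the top half, square (382,60), medium (453,53), small (387,131) and large (461,126). The open pots, greens and blues are where they were.

```bash
python3 -c "
from rig import arm
print(arm.close_job())"
```

```text
the job is handed in; nothing more can be done
None
```

All four closed pots are upright and fully down in their matching wells, the open pots and the green and blue look-alikes look unmoved in the last pictures, and the job was handed in at about 28 s; no verdict came back.

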